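Third hand: hold a bracket against the sprung pad of the assembly stand

ROBOT

A 6-joint arm with a two-finger parallel gripper is mounted at the origin on the work surface. World frame = base frame: x ahead of the robot, y to its left, z up, the work surface at z = 0. Lengths are in mm, angles in rad, forces in N, time in s.
With the tool pointing down it reaches from about 325 to 1000 mm from the base axis. Payload 5.1 kg.
Tool frame: the origin (TCP) lies between the finger pads; the fingertips stand 19 mm ahead of it and the grasp point (between the pads) is the TCP; y points along the fingers, z is the direction in which the jaws open and shut, and the axes are right-handed (so a half turn about y gives the same grasp; the last joint's range is limited). The gripper opens to 85 mm and grips with 20 to 120 N. Pads are 22 mm wide; open, the fingers measure 114 mm over their backs; the gripper's body (76 mm by 85 mm) begins 54 mm behind the grasp point. The pads swing forward as they close: fully open they stand 13 mm farther back than shut.
Start: joints at [-1.36, 0.124, 1.65, -0, 1.367, -0.083], TCP at [188.202, -622.145, 250.322] pointing down, gripper open.
Joint ranges: [-2.61, 2.61], [-1.02, 2.33], [0.03, 2.71], [-1.35, 4.49], [0.32, 2.68], [-2.91, 2.91]. Speed limits (rad/s): [2.57, 2.57, 3.14, 3.14, 3.14, 3.14].

INTERFACE

Orientations are given as a rotation vector (axis times angle).
In Python, from cell import get_state, capture, calibration, job_done, silhouettes gives the robot as it stands.
- The arm moves only by the shell command python3 -m jog 'ROWS' [FORCE]. ROWS is JSON, a list of rows, each an object of numbers: "dx", "dy", "dz": the shift along the tool's x, y, z in m; "roll": the turn about the tool's y in rad; "grip": the opening, from 0 (shut) to 1 (fully open). In form: [{"dx": .., "dy": .., "dz": .., "roll": .., "grip": ..}, ...]. A call has exactly 8 rows; each row shifts and turns the commanded pose from where the row before left it, along the tool's axes as they then stand; what a row does not reach is not made up. A row lasts 1/8 s, in which the tool goes at most 62.5 mm and 10.7 degrees, less where a joint would pass 70% of its speed; a pose out of reach is approached as far as the arm can. A call with a gripper value outside its range is refused whole. The fingers move at their own pace and stop on an object; FORCE is the grip in N (left out, the last holds). Time passes only in rows, so rows that do not move let the fingers close, or fill a call up. It gives the time, the measured TCP pose, the force and the opening at its end, in the units of the state.
- get_state(): the state, without advancing time (a new reading comes with each control period).
- capture(name): name is "scene" or "top" or "wrist"; returns the picture (480x640x3 uint8, blue, green, red); there is no depth.
- calibration(name): a dict with "K" (3x3 intrinsics, pixels), "dist_coeffs" ([k1, k2, p1, p2, k3] as OpenCV has them; the pictures are not rectified), "R" (3x3) and "t" (3): a world point X has camera coordinates R X + t; the wrist camera has in their place "T_tool_cam" (4x4, takes a point from camera to tool coordinates, whose origin is the TCP and whose axes are the tool frame's). Camera axes: x right, y down, z forward; pixel columns grow to the right and rows downward; lengths in mm; the calibration is good to about 2 mm. A picture is of the moment at which its call begins: read the wrist's pose just before it. calibration takes no time and is no camera call.
- job_done(): hands the job in, once; it reports no verdict.
Trained networks look in the newest picture that a camera, given by its name, has taken for a name from the list of things; names that differ only in an ending like _2 or _b are one class to them, and where a whole thing is asked for, a point or a joint stands for the part that bears it (a point fixed in the world has none). Each returns a list of dicts, best first, with "confidence" (0 to 1); they miss things now and then, are a little off and sometimes report something else, mostly with a low value. They report only what shows in the picture. A call takes as long as a camera call.
- silhouettes(camera, target): "mask" (480x640 bool, what is visible of it) and "box" ([left, top, right, bottom] in pixels, round what is visible of it).
The state is a dict: "time": time; "joint_positions": joint angles; "qvel": joint speeds; "effort": joint torques, N m; "tcp_pos": TCP position; "orientation": TCP orientation; "force": force on the tool from outside, world axes, zero at the start; "wrist_torque": the same for the moment, N m; "gripper_width": finger opening in mm.
Only numpy, scipy, OpenCV 4.12 (cv2) and the standard library are available. Lean on these libraries where they do the work, as an engineer would, in place of code of your own. Each camera call takes 0.05 s, during which the arm holds its last target. There are 200 camera calls.

TASK

Pick up the aluminium bracket, turn it round so that its flat mounting face meets the sprung steel pad of the assembly stand, line the plate up edge to edge with the pad (upright, flush, held up off the bench) and press the pad back to about the middle of its travel, never to its end stop. Hold it steady there for at least three seconds and finish your program while still gripping and pressing it, so that a colleague can drive the screws. Leave the bottle, the tray and the screwdriver where they are.

Things in the scene. Friction and masses are not known exactly. Their poses are not given: they have to be found in the camera images.
- bracket: Loose T-shaped aluminium bracket, about 170 g, standing on the bench: a flat plate 80 wide x 50 high x 8 mm with four holes, and behind it a solid web (50 long x 22 wide x 30 high). Origin: middle of the lower edge of the flat mounting face; x points out of that face, y along its width, z up. Plate x -8..0, y -40..40, z 0..50 mm; web x -58..-8, y -11..11, z 0..30 mm.
- web_end (a point): Middle of the free end of the bracket's web, 58 mm behind the mounting face, 15 mm above the underside (the bracket's axes). At the start the web points roughly towards the pad and the mounting face away from it. Grip the web across its 22 mm width from above, 20 to 30 mm from this end.
- stand: Assembly stand, fixed to the bench: grey base plate (x 20..150, y -55..55, 12 mm high) and, on a neck, a grey head (x 40..90, y -45..45, z 55..105 mm) with a sprung steel pad in front of it on two rods. Origin: on the bench below the unpressed pad's face; x is the direction in which the pad is pressed, z up. Nothing is below or in front of the pad.
- pad_face (a point): Middle of the lower edge of the pad's face, moving with the pad; unpressed it is 50 mm above the stand's origin. The pad is an upright steel plate 80 wide x 50 high x 12 mm, the same outline as the bracket's plate. Axes as the stand's: x points into the pad, z up. A well seated bracket's frame coincides with this one.
- pad (a joint): How far the pad is pushed back, in m: 0 unpressed, 0.018 at its end stop, middle 0.009. A spring pushes it forward with about 3.2 N at 0 plus 0.7 N per mm: about 9.5 N in the middle, 15.8 N at the end stop.
- bottle: Bystander: capped reagent bottle, 52 mm diameter, 110 mm high, standing. Origin at the centre of its underside.
- screw_tray: Bystander: open white tray 100 x 70 x 22 high. Origin at the centre of its underside.
- screwdriver: Bystander: screwdriver lying on the bench along its x axis. Origin under its middle.

How it is judged (in metres and radians):
On the way, in this order (a step that is already met when the one before it is completed fails the run):
1. the bracket is picked up, clear of the bench and of the stand (height (world z) of bracket above 0.02 m and contact force between the fingers and bracket above 1 N and contact force between bracket and stand below 0.1 N), for 0.2 s.
2. the bracket is pressed squarely on the pad, pad near mid travel, steadily for three seconds (value of joint pad between 0.005 and 0.013 m and contact force between bracket and stand between 5 and 14 N and x of bracket in the frame of pad_face between -0.004 and 0.004 m and y of bracket in the frame of pad_face between -0.008 and 0.008 m and z of bracket in the frame of pad_face between -0.008 and 0.008 m and angle between the x axis of bracket and the x axis of pad_face, either way round below 0.1 rad and angle between bracket's own z axis and vertical below 0.1 rad and contact force between the fingers and bracket above 1 N), for 3 s.
At the end, for the whole second after the job is handed in: Still gripped and at rest: mounting face flush on the pad (4 mm, 0.1 rad), upright, centred within 8 mm sideways and in height, over 40 mm above the bench, pad pushed back 5 to 13 mm with 5 to 14 N; bystanders within 30 mm of their start (all of step 2 and linear speed of bracket below 0.02 m/s and height (world z) of bracket above 0.04 m and distance of each of bottle, screw_tray, screwdriver from where it was at the start of the episode below 0.03 m); the arm keeps its last pose, push and grip.
It fails at once if the pad is rammed to its end stop (value of joint pad above 0.0175 m).
It fails at once if the bottle, tray or screwdriver is disturbed (distance of any of bottle, screw_tray, screwdriver from where it was at the start of the episode above 0.03 m).
It also fails if it takes over 51 s, if anything falls off the work surface, if the arm or the gripper's body presses on something with over 40 N, if the wrist force passes 120 N, or if a joint passes its speed limit or range.

## Working session

There is one attempt and no reset: what is moved stays moved. The work goes in short steps, Python scripts to look and compute and a shell command to move; the robot and the scene stay as the last step left them, time stands still between calls to the robot, and variables do not carry over. Pictures are saved under pics/ and viewed, on a budget of 10 in all, crops included, one or two more only if the job needs it, and the job is handed in when it is done.

```bash
mkdir -p pics; ls
python3 - <<'E'
from cell import *
import cv2, numpy as np
s=get_state()
print({k:np.round(v,3).tolist() for k,v in s.items()})
for c in("scene","top","wrist"):
    im=capture(c); cv2.imwrite(f"pics/{c}0.png",im)
    k=calibration(c); print(c,{a:np.round(b,3).tolist() for a,b in k.items()})
    for t in("bracket","stand","pad","bottle","screw_tray","screwdriver"):
        print(c,t,[(round(d["confidence"],2),d["box"],int(d["mask"].sum())) for d in silhouettes(c,t)[:2]])
print(get_state()["time"])
E
```

```text
pics
{'time': 0.0, 'joint_positions': [-1.36, 0.125, 1.652, 0.0, 1.368, -0.083], 'qvel': [0.0, -0.001, -0.001, 0.002, -0.002, 0.0], 'effort': [-0.003, -42.362, -36.545, -0.0, 0.007, -0.0], 'tcp_pos': [188.09, -621.579, 249.038], 'orientation': [-0.305, 2.066, -2.061], 'force': [-0.707, -0.534, 0.232], 'wrist_torque': [0.028, 0.024, 0.073], 'gripper_width': 85.194}
scene {'K': [[497.932, 0.0, 314.232], [0.0, 497.932, 232.656], [0.0, 0.0, 1.0]], 'dist_coeffs': [0.041, 0.0, 0.0, 0.0, 0.0], 'R': [[0.716, 0.698, 0.0], [0.562, -0.577, -0.592], [-0.413, 0.424, -0.806]], 't': [-359.145, -327.079, 1269.622]}
scene bracket [(0.85, [241.5, 223.8, 277.0, 260.3], 824)]
scene stand [(0.74, [353.4, 99.4, 421.1, 161.9], 2801)]
scene pad [(0.89, [357.2, 117.7, 392.3, 149.8], 727)]
scene bottle [(0.65, [216.1, 324.8, 251.4, 369.7], 1284)]
scene screw_tray [(0.77, [349.6, 254.1, 412.7, 310.6], 2067)]
scene screwdriver [(0.91, [438.8, 194.6, 499.5, 244.9], 575)]
top {'K': [[528.827, 0.0, 329.076], [0.0, 528.827, 241.012], [0.0, 0.0, 1.0]], 'dist_coeffs': [-0.053, 0.0, 0.0, 0.0, 0.0], 'R': [[-0.001, -1.0, -0.0], [-0.988, 0.001, -0.155], [0.155, -0.0, -0.988]], 't': [-82.893, 600.716, 793.605]}
top bracket [(0.94, [340.4, 283.6, 384.5, 333.7], 757)]
top stand [(0.87, [66.6, 284.0, 158.0, 363.2], 5611)]
top pad [(0.79, [80.8, 282.9, 159.3, 341.8], 1193)]
top bottle [(0.76, [463.6, 206.2, 504.6, 244.7], 1210), (0.74, [66.8, 284.0, 157.5, 365.3], 5735)]
top screw_tray [(0.84, [285.5, 146.5, 326.0, 211.0], 2494)]
top screwdriver [(0.68, [102.2, 153.0, 218.9, 170.9], 1032)]
wrist {'K': [[418.241, 0.0, 318.893], [0.0, 418.241, 240.915], [0.0, 0.0, 1.0]], 'dist_coeffs': [-0.058, 0.0, 0.0, 0.0, 0.0], 'T_tool_cam': [[-0.001, 0.948, 0.317, -82.003], [0.001, -0.317, 0.948, -123.703], [1.0, 0.001, -0.0, -0.488], [0.0, 0.0, 0.0, 1.0]]}
wrist bracket []
wrist stand []
wrist pad []
wrist bottle []
wrist screw_tray []
wrist screwdriver []
1.05
```

View pics/top0.png

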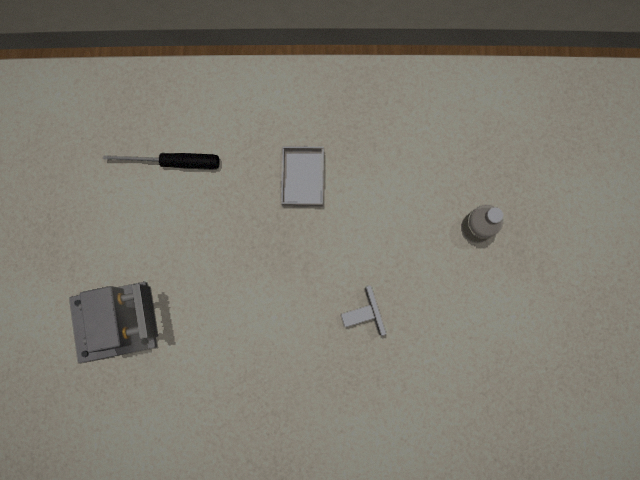

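View pics/scene0.png

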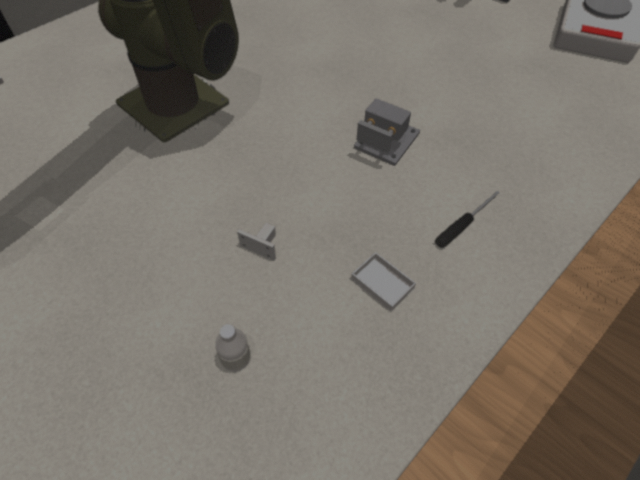

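The top view shows the bracket at about (362,312) with its web to the left (+y), the stand at (115,322) with its pad facing right, the bottle at (484,222), the tray at (304,178) and the screwdriver at (160,160). The scene view agrees. Next I fit the poses by matching model silhouettes.

```bash
cat > h.py <<'E'
from cell import *
import cv2, numpy as np
from scipy.optimize import minimize
from scipy.spatial.transform import Rotation as Ro
def box(x,y,z): return np.array([[a,b,c] for a in x for b in y for c in z],float)
BR=[box((-8,0),(-40,40),(0,50)),box((-58,-8),(-11,11),(0,30))]
PAD=[box((0,12),(-40,40),(50,100))]
def cam(c,s=None):
    k=calibration(c)
    if "R" in k: return k["K"],k["dist_coeffs"],np.array(k["R"]),np.array(k["t"],float)
    T=np.eye(4);T[:3,:3]=Ro.from_rotvec(s["orientation"]).as_matrix();T[:3,3]=s["tcp_pos"]
    T=np.linalg.inv(T@np.array(k["T_tool_cam"]));return k["K"],k["dist_coeffs"],T[:3,:3],T[:3,3]
def proj(P,C): return cv2.projectPoints(np.asarray(P,float).reshape(-1,1,3),cv2.Rodrigues(C[2])[0],C[3],np.array(C[0],float),np.array(C[1],float))[0][:,0]
def tf(P,p): # p: x y yaw z
    c,s=np.cos(p[2]),np.sin(p[2]);z=p[3] if len(p)>3 else 0
    return P@np.array([[c,-s,0],[s,c,0],[0,0,1]]).T+[p[0],p[1],z]
def sil(model,p,C,S=4):
    m=np.zeros((480*S,640*S),np.uint8)
    for b in model:
        h=cv2.convexHull(((proj(tf(b,p),C)+.5)*S-.5).astype(np.float32))
        cv2.fillConvexPoly(m,np.round(h).astype(np.int32),1)
    return cv2.resize(m.astype(np.float32),(640,480),interpolation=cv2.INTER_AREA)
def fit(model,obs,p0,step=(8,8,.15)):
    def f(p):
        r=0
        for C,m in obs:
            a=sil(model,p,C);r+=1-np.minimum(a,m).sum()/np.maximum(a,m).sum()
        return r/len(obs)
    p=np.array(p0,float)
    for k in(1,.3,.1):
        sx=np.vstack([p]+[p+np.eye(len(p))[i]*step[i]*k for i in range(len(p))])
        r=minimize(f,p,method="Nelder-Mead",options=dict(initial_simplex=sx,xatol=.02,fatol=1e-5));p=r.x
    return p,r.fun
def best(c,t):
    d=silhouettes(c,t);return d[0]["mask"].astype(np.float32) if d else None
def ray(uv,C,z):
    n=cv2.undistortPoints(np.array([[uv]],float),np.array(C[0],float),np.array(C[1],float))[0,0]
    d=C[2].T@[n[0],n[1],1];o=-C[2].T@C[3];return o+d*(z-o[2])/d[2]
E
python3 - <<'E'
from h import *
T,S=cam("top"),cam("scene")
R=Ro.from_rotvec(get_state()["orientation"]).as_matrix();print("toolR\n",R.round(3))
for t,u in(("bottle",(484,230)),("tray",(304,178)),("driver",(160,160))):print(t,ray(u,T,0).round())
b0=ray((362,312),T,20);s0=ray((150,312),T,70)
m={(c,t):best(c,t) for c in("top","scene") for t in("bracket","pad")}
for nm,mod,q in(("bracket",BR,[b0[0],b0[1]-25,-1.4]),("pad",PAD,[s0[0],s0[1],1.7])):
  for o in(["top"],["scene"],["top","scene"]):
    p,e=fit(mod,[(cam(c),m[c,nm]) for c in o],q);print(nm,o,p.round(3),round(e,3))
E
```

```text
toolR
 [[-0.957 -0.     0.29 ]
 [-0.29  -0.    -0.957]
 [ 0.    -1.     0.   ]]
bottle [ 626. -346.    0.]
tray [717. -41.   0.]
driver [750. 209.   0.]
bracket ['top'] [ 493.476 -160.37    -1.286] 0.117
bracket ['scene'] [ 492.694 -156.571   -1.282] 0.085
bracket ['top', 'scene'] [ 494.077 -159.178   -1.275] 0.134
pad ['top'] [490.55  190.036   1.77 ] 0.169
pad ['scene'] [490.39  193.72    1.755] 0.08
pad ['top', 'scene'] [491.152 190.586   1.769] 0.147
```

```bash
python3 -m jog '[{"dx":-0.0355,"dz":-0.0322},{"dx":-0.0355,"dz":-0.0322},{"dx":-0.0355,"dz":-0.0322},{"dx":-0.0355,"dz":-0.0322},{"dx":-0.0355,"dz":-0.0322},{"dx":-0.0355,"dz":-0.0322},{"dx":-0.0355,"dz":-0.0322},{"dx":-0.0355,"dz":-0.0322}]' 40
python3 -m jog '[{"dx":-0.0355,"dz":-0.0322},{"dx":-0.0355,"dz":-0.0322},{"dx":-0.0355,"dz":-0.0322},{"dx":-0.0355,"dz":-0.0322},{"dy":0.008,"roll":0.175},{"dy":0.008,"roll":0.175},{"dy":0.008,"roll":0.175},{"dy":0.008,"roll":0.175}]'
python3 -m jog '[{"dy":0.008,"roll":0.175},{"dy":0.008,"roll":0.175},{"dy":0.008,"roll":0.175},{"dy":0.008,"roll":0.175},{"dy":0.008,"roll":0.175},{"dy":0},{"dy":0},{"dy":0}]'
cat > look.py <<'E'
from h import *
import sys
s=get_state();im=capture("wrist");cv2.imwrite("pics/"+sys.argv[1]+".png",im)
R=Ro.from_rotvec(s["orientation"]).as_matrix()
print("tcp",np.round(s["tcp_pos"],1),"psi",np.arctan2(R[1,2],R[0,2]).round(3),"y",R[:,1].round(3),"q",np.round(s["joint_positions"],2),"F",np.round(s["force"],1),"t",s["time"])
m=best("wrist","bracket")
if m is not None:
    C=cam("wrist",s);p,e=fit(BR,[(C,m)],[493.5,-159,-1.28],(4,4,.05));print("wrist fit",p.round(3),round(e,3))
    for b in BR: 
        h=cv2.convexHull(proj(tf(b,p),C).astype(np.float32)).astype(int);cv2.polylines(im,[h],True,(0,0,255),1)
    cv2.imwrite("pics/"+sys.argv[1]+".png",im)
E
python3 look.py w1
```

```text
tcp [ 188.2 -622.1  250.3] psi -1.277 y [-0. -0. -1.] q [-1.36  0.12  1.65 -0.    1.37 -0.08] F [-0.5 -0.1 -0.3] t 1.25validation failed for argument at $[0]...
validation failed for argument at $[0]...
validation failed for argument at $[0]...
```

View pics/w1.png

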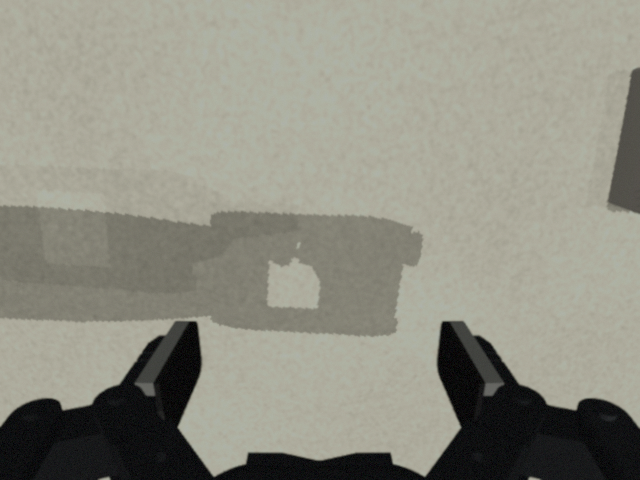

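The wrist picture shows only bench and fingers because the arm never moved: the call was refused. The rows need all five keys.

```bash
python3 -m jog '[{"dx":-0.0355,"dy":0,"dz":-0.0322,"roll":0,"grip":1},{"dx":-0.0355,"dy":0,"dz":-0.0322,"roll":0,"grip":1},{"dx":-0.0355,"dy":0,"dz":-0.0322,"roll":0,"grip":1},{"dx":-0.0355,"dy":0,"dz":-0.0322,"roll":0,"grip":1},{"dx":-0.0355,"dy":0,"dz":-0.0322,"roll":0,"grip":1},{"dx":-0.0355,"dy":0,"dz":-0.0322,"roll":0,"grip":1},{"dx":-0.0355,"dy":0,"dz":-0.0322,"roll":0,"grip":1},{"dx":-0.0355,"dy":0,"dz":-0.0322,"roll":0,"grip":1}]' 40
```

```text
time: 2.35
tcp_pos: [386.0, -292.0, 250.6]
orientation: [-0.304, 2.063, -2.064]
force: [1.3, -0.4, -0.0]
gripper_width: 85.5
```

```bash
python3 -m jog '[{"dx":-0.0355,"dy":0,"dz":-0.0322,"roll":0,"grip":1},{"dx":-0.0355,"dy":0,"dz":-0.0322,"roll":0,"grip":1},{"dx":-0.0355,"dy":0,"dz":-0.0322,"roll":0,"grip":1},{"dx":-0.0355,"dy":0,"dz":-0.0322,"roll":0,"grip":1},{"dx":0,"dy":0.008,"dz":0,"roll":0.175,"grip":1},{"dx":0,"dy":0.008,"dz":0,"roll":0.175,"grip":1},{"dx":0,"dy":0.008,"dz":0,"roll":0.175,"grip":1},{"dx":0,"dy":0.008,"dz":0,"roll":0.175,"grip":1}]'
python3 -m jog '[{"dx":0,"dy":0.008,"dz":0,"roll":0.175,"grip":1},{"dx":0,"dy":0.008,"dz":0,"roll":0.175,"grip":1},{"dx":0,"dy":0.008,"dz":0,"roll":0.175,"grip":1},{"dx":0,"dy":0.008,"dz":0,"roll":0.175,"grip":1},{"dx":0,"dy":0.008,"dz":0,"roll":0.175,"grip":1},{"dx":0,"dy":0,"dz":0,"roll":0,"grip":1},{"dx":0,"dy":0,"dz":0,"roll":0,"grip":1},{"dx":0,"dy":0,"dz":0,"roll":0,"grip":1}]'
python3 look.py w2
```

```text
time: 3.35
tcp_pos: [484.1, -128.8, 218.2]
orientation: [-0.417, -1.995, 1.995]
force: [-0.0, -0.6, 0.1]
gripper_width: 84.8
time: 4.35
tcp_pos: [484.3, -129.0, 178.9]
orientation: [-1.058, -1.421, 1.42]
force: [-0.4, 0.2, 0.3]
gripper_width: 85.3
tcp [ 484.3 -129.   178.9] psi -2.851 y [ 0.001 -0.    -1.   ] q [-0.37 -0.15  2.05  0.    1.25  2.48] F [-0.4  0.2  0.3] t 4.35
wrist fit [ 494.425 -159.213   -1.273] 0.051
```

View pics/w2.png

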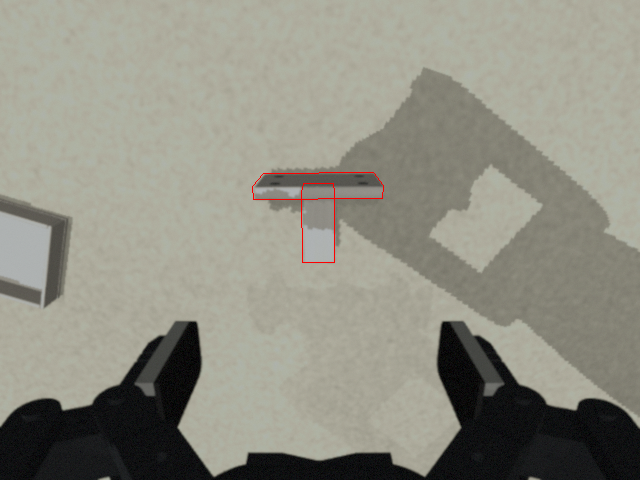

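The wrist picture shows the bracket at about (318,215), and the model outline fits it closely. The web lies centred between the fingers, so I can descend.

```bash
python3 -m jog '[{"dx":0.001,"dy":0.02,"dz":-0.0008,"roll":-0.007,"grip":1},{"dx":0,"dy":0.025,"dz":0,"roll":0,"grip":1},{"dx":0,"dy":0.025,"dz":0,"roll":0,"grip":1},{"dx":0,"dy":0.025,"dz":0,"roll":0,"grip":1},{"dx":0,"dy":0.025,"dz":0,"roll":0,"grip":1},{"dx":0,"dy":0.02,"dz":0,"roll":0,"grip":1},{"dx":0,"dy":0.0155,"dz":0,"roll":0,"grip":1},{"dx":0,"dy":0,"dz":0,"roll":0,"grip":1}]'
python3 -m jog '[{"dx":0,"dy":0,"dz":0,"roll":0,"grip":0.5},{"dx":0,"dy":0,"dz":0,"roll":0,"grip":0.3},{"dx":0,"dy":0,"dz":0,"roll":0,"grip":0},{"dx":0,"dy":0,"dz":0,"roll":0,"grip":0},{"dx":0,"dy":0,"dz":0,"roll":0,"grip":0},{"dx":0,"dy":0,"dz":0,"roll":0,"grip":0},{"dx":0,"dy":0,"dz":0,"roll":0,"grip":0},{"dx":0,"dy":0,"dz":0,"roll":0,"grip":0}]' 60
python3 look.py w3
```

```text
time: 5.45
tcp_pos: [483.7, -127.4, 21.7]
orientation: [-1.051, -1.423, 1.424]
force: [-0.9, -0.3, -0.4]
gripper_width: 85.1
time: 6.45
tcp_pos: [485.2, -128.0, 23.6]
orientation: [-1.055, -1.425, 1.424]
force: [-0.8, 0.3, 4.5]
gripper_width: 21.0
tcp [ 485.2 -128.    23.6] psi -2.845 y [ 0.001 -0.    -1.   ] q [-0.36  0.06  2.14  0.    0.94  2.48] F [-0.8  0.3  4.5] t 6.45
wrist fit [ 495.072 -159.234   -1.272] 0.035
```

The fingers stopped at 21 mm on the web. Next: lift, traverse and turn.

```bash
python3 -m jog '[{"dx":0,"dy":-0.01,"dz":0,"roll":0,"grip":0},{"dx":0,"dy":-0.03,"dz":0,"roll":0,"grip":0},{"dx":0,"dy":-0.03,"dz":0,"roll":0,"grip":0},{"dx":0,"dy":-0.03,"dz":0,"roll":0,"grip":0},{"dx":0.02,"dy":-0.01,"dz":-0.009,"roll":0,"grip":0},{"dx":0.03,"dy":0,"dz":-0.013,"roll":0,"grip":0},{"dx":0.03,"dy":0,"dz":-0.013,"roll":0,"grip":0},{"dx":0.03,"dy":0,"dz":-0.013,"roll":0,"grip":0}]'
python3 -m jog '[{"dx":0.03,"dy":0,"dz":-0.013,"roll":0,"grip":0},{"dx":0.03,"dy":0,"dz":-0.013,"roll":0,"grip":0},{"dx":0.03,"dy":0,"dz":-0.013,"roll":0,"grip":0},{"dx":0,"dy":0,"dz":0,"roll":-0.17,"grip":0},{"dx":0,"dy":0,"dz":0,"roll":-0.17,"grip":0},{"dx":0,"dy":0,"dz":0,"roll":-0.17,"grip":0},{"dx":0,"dy":0,"dz":0,"roll":-0.17,"grip":0},{"dx":0,"dy":0,"dz":0,"roll":-0.17,"grip":0}]'
python3 -m jog '[{"dx":0,"dy":0,"dz":0,"roll":-0.17,"grip":0},{"dx":0,"dy":0,"dz":0,"roll":-0.17,"grip":0},{"dx":0,"dy":0,"dz":0,"roll":-0.17,"grip":0},{"dx":0,"dy":0,"dz":0,"roll":-0.17,"grip":0},{"dx":0,"dy":0,"dz":0,"roll":-0.17,"grip":0},{"dx":0,"dy":0,"dz":0,"roll":-0.17,"grip":0},{"dx":0,"dy":0,"dz":0,"roll":-0.17,"grip":0},{"dx":0,"dy":0,"dz":0,"roll":-0.17,"grip":0}]'
python3 -m jog '[{"dx":0,"dy":0,"dz":0,"roll":-0.17,"grip":0},{"dx":0,"dy":0,"dz":0,"roll":-0.17,"grip":0},{"dx":0,"dy":0,"dz":0,"roll":-0.17,"grip":0},{"dx":0,"dy":0,"dz":0,"roll":-0.17,"grip":0},{"dx":0,"dy":0,"dz":0,"roll":-0.15,"grip":0},{"dx":0,"dy":0,"dz":0,"roll":0,"grip":0},{"dx":0,"dy":0,"dz":0,"roll":0,"grip":0},{"dx":0,"dy":0,"dz":0,"roll":0,"grip":0}]'
python3 - <<'E'
from h import *
s=get_state();im=capture("wrist")
R=Ro.from_rotvec(s["orientation"]).as_matrix()
print("tcp",np.round(s["tcp_pos"],1),"psi",np.arctan2(R[1,2],R[0,2]).round(3),"x",R[:,0].round(3),"q",np.round(s["joint_positions"],2),s["time"],s["gripper_width"])
C=cam("wrist",s)
m=best("wrist","bracket");mp=best("wrist","pad")
np.savez("w4.npz",m=m if m is not None else 0,mp=mp if mp is not None else 0,**{k:s[k] for k in("tcp_pos","orientation")})
e=s["tcp_pos"]-33*R[:,0]*-1*-1
p0=[*(np.array(s["tcp_pos"])-33*R[:,0])[:2],1.765,s["tcp_pos"][2]-23]
print("p0",np.round(p0,2))
if m is not None:
    p,e=fit(BR,[(C,m)],p0,(4,4,.05,4));print("brk fit4",p.round(3),round(e,3))
    for b in BR: cv2.polylines(im,[cv2.convexHull(proj(tf(b,p),C).astype(np.float32)).astype(int)],True,(0,0,255),1)
if mp is not None:
    p,e=fit(PAD,[(C,mp)],[490.5,191,1.765],(4,4,.05));print("pad fit",p.round(3),round(e,3))
    for b in PAD: cv2.polylines(im,[cv2.convexHull(proj(tf(b,p),C).astype(np.float32)).astype(int)],True,(0,255,0),1)
cv2.imwrite("pics/w4.png",im)
E
```

```text
time: 7.55
tcp_pos: [497.4, -7.4, 132.2]
orientation: [-1.053, -1.423, 1.424]
force: [1.2, -0.4, -1.9]
gripper_width: 20.7
time: 8.55
tcp_pos: [508.4, 87.6, 132.0]
orientation: [-0.418, -1.992, 1.99]
force: [0.1, -0.3, -1.6]
gripper_width: 20.5
time: 9.55
tcp_pos: [508.4, 87.5, 132.1]
orientation: [-0.845, 1.657, -1.653]
force: [0.2, -0.0, -1.7]
gripper_width: 20.6
time: 10.55
tcp_pos: [509.2, 87.6, 132.7]
orientation: [-1.294, 1.065, -1.062]
force: [0.2, -0.3, -1.5]
gripper_width: 20.8
tcp [509.2  87.6 132.7] psi 0.196 x [ 0.194 -0.981 -0.002] q [ 0.07 -0.07  2.05  0.    1.16 -0.13] 10.55 20.83750346296541
p0 [502.8  119.97   1.76 109.7 ]
brk fit4 [503.015 120.035   1.767 107.05 ] 0.023
pad fit [491.403 191.175   1.776] 0.013
```

View pics/w4.png

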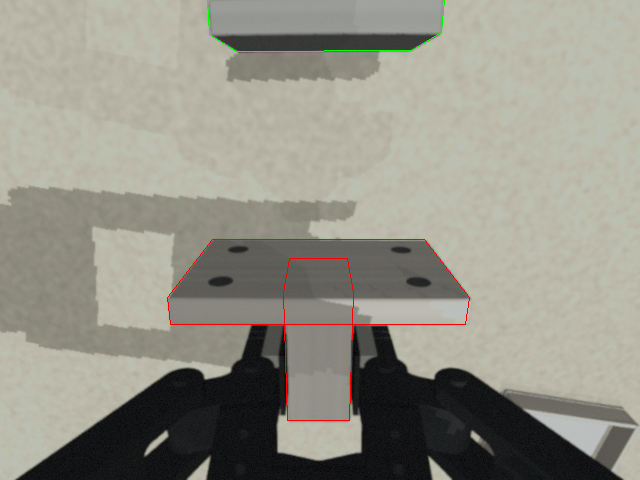

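The wrist picture shows the bracket held square (red outline, plate at about (318,280)) and the pad's lower part at the top (green outline, lower edge about (325,50)). Both fits are tight. The bracket needs 72 mm forward, about 3 mm sideways and 58 mm down. I'll go most of the way and then look again.

```bash
python3 -m jog '[{"dx":0,"dy":0.01,"dz":0.0032,"roll":-0.009,"grip":0},{"dx":0,"dy":0.016,"dz":0,"roll":0,"grip":0},{"dx":0,"dy":0.016,"dz":0,"roll":0,"grip":0},{"dx":-0.012,"dy":0.016,"dz":0,"roll":0,"grip":0},{"dx":-0.018,"dy":0,"dz":0,"roll":0,"grip":0},{"dx":-0.015,"dy":0,"dz":0,"roll":0,"grip":0},{"dx":-0.008,"dy":0,"dz":0,"roll":0,"grip":0},{"dx":0,"dy":0,"dz":0,"roll":0,"grip":0}]'
cat > rel.py <<'E'
from h import *
import sys
S=[get_state()];im=capture("wrist");s=S[0]
R=Ro.from_rotvec(s["orientation"]).as_matrix()
print("tcp",np.round(s["tcp_pos"],1),"psi",np.arctan2(R[1,2],R[0,2]).round(3),"F",np.round(s["force"],1),s["time"])
C=cam("wrist",s);M=[best("wrist",t) for t in("bracket","pad")]
p0=[*(np.array(s["tcp_pos"])-33*R[:,0])[:2],1.772,s["tcp_pos"][2]-24.5]
b,e=fit(BR,[(C,M[0])],p0,(4,4,.05,4));print("brk",b.round(3),round(e,3))
for z in(0,None):
    q,e=fit(PAD,[(C,M[1])],[491.4,191.2,1.776]+([0.] if z is None else []),(4,4,.05,4));print("pad",q.round(3),round(e,3))
    d=b[:2]-q[:2];c,n=np.cos(q[2]),np.sin(q[2]);print("  brk in pad x,y,z,yaw",round(d[0]*c+d[1]*n,1),round(-d[0]*n+d[1]*c,1),round(b[3]-50-(q[3] if z is None else 0),1),round(b[2]-q[2],3))
    for x in PAD: cv2.polylines(im,[cv2.convexHull(proj(tf(x,q),C).astype(np.float32)).astype(int)],True,(0,255,0),1)
for x in BR: cv2.polylines(im,[cv2.convexHull(proj(tf(x,b),C).astype(np.float32)).astype(int)],True,(0,0,255),1)
cv2.imwrite("pics/"+sys.argv[1]+".png",im)
cv2.imwrite("pics/"+sys.argv[1]+"s.png",cv2.resize(capture("scene")[80:200,300:460],None,fx=5,fy=5,interpolation=cv2.INTER_CUBIC))
E
python3 rel.py w5
```

```text
time: 11.7
tcp_pos: [502.0, 141.1, 75.7]
orientation: [-1.298, 1.055, -1.055]
force: [0.5, -0.2, -1.3]
gripper_width: 21.0
tcp [502.  141.1  75.7] psi 0.207 F [ 0.5 -0.2 -1.3] 11.7
brk [495.526 173.736   1.777  50.356] 0.016
pad [491.528 190.974   1.775] 0.223
  brk in pad x,y,z,yaw -17.7 -0.4 0.4 0.003
pad [491.502 190.647   1.775  -1.213] 0.218
  brk in pad x,y,z,yaw -17.4 -0.5 1.6 0.002
```

View pics/w5.png

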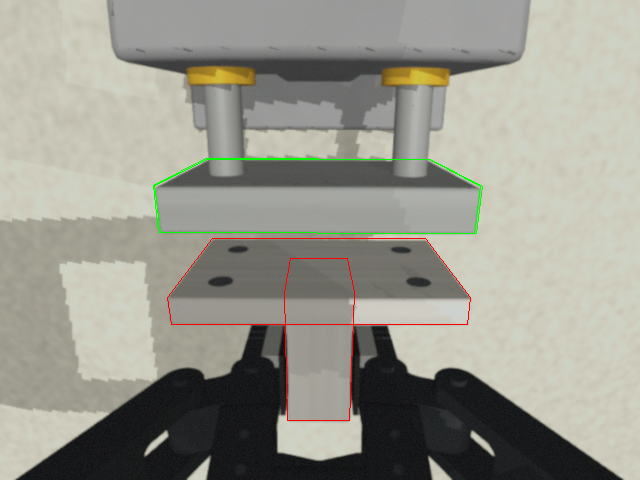

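The wrist picture shows the bracket plate (front about y=240) and the pad (lower face edge at y=233) aligned sideways (155–480 and 168–470), with a gap of about 17.7 mm. Now I close in slowly.

```bash
python3 -m jog '[{"dx":-0.005,"dy":0,"dz":0,"roll":0,"grip":0},{"dx":-0.005,"dy":0,"dz":0,"roll":0,"grip":0},{"dx":-0.003,"dy":0,"dz":0,"roll":0,"grip":0},{"dx":-0.002,"dy":0,"dz":0,"roll":0,"grip":0},{"dx":-0.002,"dy":0,"dz":0,"roll":0,"grip":0},{"dx":-0.002,"dy":0,"dz":0,"roll":0,"grip":0},{"dx":-0.001,"dy":0,"dz":0,"roll":0,"grip":0},{"dx":0,"dy":0,"dz":0,"roll":0,"grip":0}]' 80
```

```text
time: 12.9
tcp_pos: [497.7, 159.4, 75.0]
orientation: [-1.299, 1.056, -1.056]
force: [0.4, -4.1, -1.9]
gripper_width: 20.4
```

```bash
python3 -m jog '[{"dx":-0.001,"dy":0,"dz":0,"roll":0,"grip":0},{"dx":-0.001,"dy":0,"dz":0,"roll":0,"grip":0},{"dx":-0.001,"dy":0,"dz":0,"roll":0,"grip":0},{"dx":-0.001,"dy":0,"dz":0,"roll":0,"grip":0},{"dx":-0.001,"dy":0,"dz":0,"roll":0,"grip":0},{"dx":0,"dy":0,"dz":0,"roll":0,"grip":0},{"dx":0,"dy":0,"dz":0,"roll":0,"grip":0},{"dx":0,"dy":0,"dz":0,"roll":0,"grip":0}]'
python3 rel.py w6
```

```text
time: 13.9
tcp_pos: [496.8, 163.8, 75.0]
orientation: [-1.3, 1.056, -1.056]
force: [0.6, -8.0, -3.0]
gripper_width: 20.9
tcp [496.8 163.8  75. ] psi 0.206 F [ 0.6 -8.  -3. ] 13.9
brk [492.789 186.17    1.763  37.728] 0.483
pad [490.436 197.36    1.775] 0.107
  brk in pad x,y,z,yaw -11.4 -0.0 -12.3 -0.011
pad [490.363 196.5     1.773  -1.875] 0.091
  brk in pad x,y,z,yaw -10.6 -0.3 -10.4 -0.01
```

View pics/w6.png

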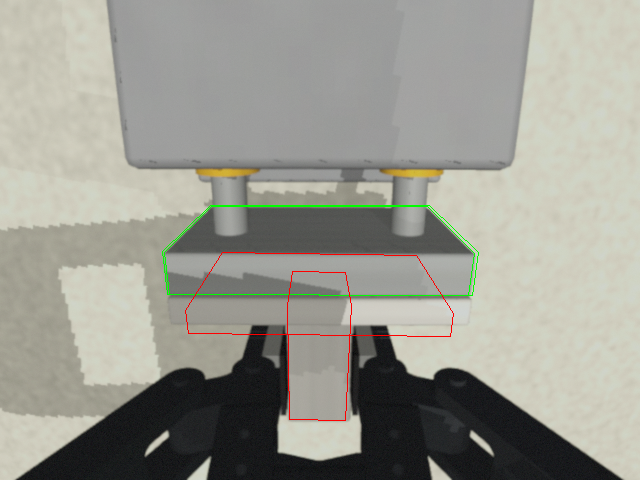

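The wrist picture shows the pad seated on the plate: pad edge at y≈295, plate top at 297–323, sides 165–474 against 168–470. The plate sits where it did in the grip before contact, so it has not slipped. The bracket fit is invalid here because the pad hides the plate's face. The pad is back about 6.5 mm at 8 N, so I press 2 mm more and hold.

```bash
python3 -m jog '[{"dx":-0.001,"dy":0,"dz":0,"roll":0,"grip":0},{"dx":-0.001,"dy":0,"dz":0,"roll":0,"grip":0},{"dx":0,"dy":0,"dz":0,"roll":0,"grip":0},{"dx":0,"dy":0,"dz":0,"roll":0,"grip":0},{"dx":0,"dy":0,"dz":0,"roll":0,"grip":0},{"dx":0,"dy":0,"dz":0,"roll":0,"grip":0},{"dx":0,"dy":0,"dz":0,"roll":0,"grip":0},{"dx":0,"dy":0,"dz":0,"roll":0,"grip":0}]'
for i in 1 2 3 4; do python3 -m jog '[{"dx":0,"dy":0,"dz":0,"roll":0,"grip":0},{"dx":0,"dy":0,"dz":0,"roll":0,"grip":0},{"dx":0,"dy":0,"dz":0,"roll":0,"grip":0},{"dx":0,"dy":0,"dz":0,"roll":0,"grip":0},{"dx":0,"dy":0,"dz":0,"roll":0,"grip":0},{"dx":0,"dy":0,"dz":0,"roll":0,"grip":0},{"dx":0,"dy":0,"dz":0,"roll":0,"grip":0},{"dx":0,"dy":0,"dz":0,"roll":0,"grip":0}]'|grep -E "time|tcp|force"; done
python3 rel.py w7
```

```text
time: 15.1
tcp_pos: [496.4, 165.5, 75.0]
orientation: [-1.3, 1.056, -1.057]
force: [1.0, -8.8, -1.5]
gripper_width: 20.6
time: 16.1
tcp_pos: [496.4, 165.5, 75.0]
force: [0.8, -9.0, -1.4]
time: 17.1
tcp_pos: [496.4, 165.5, 75.0]
force: [1.2, -8.7, -1.5]
time: 18.1
tcp_pos: [496.4, 165.5, 75.0]
force: [1.6, -8.1, -2.1]
time: 19.1
tcp_pos: [496.4, 165.5, 75.0]
force: [1.3, -8.5, -1.4]
tcp [496.4 165.5  75. ] psi 0.206 F [ 1.3 -8.5 -1.4] 19.1
brk [491.507 190.952   1.779  41.536] 0.482
pad [489.717 198.843   1.77 ] 0.081
  brk in pad x,y,z,yaw -8.1 -0.2 -8.5 0.008
pad [489.887 198.44    1.771  -1.066] 0.074
  brk in pad x,y,z,yaw -7.7 -0.1 -7.4 0.007
```

View pics/w7s.png

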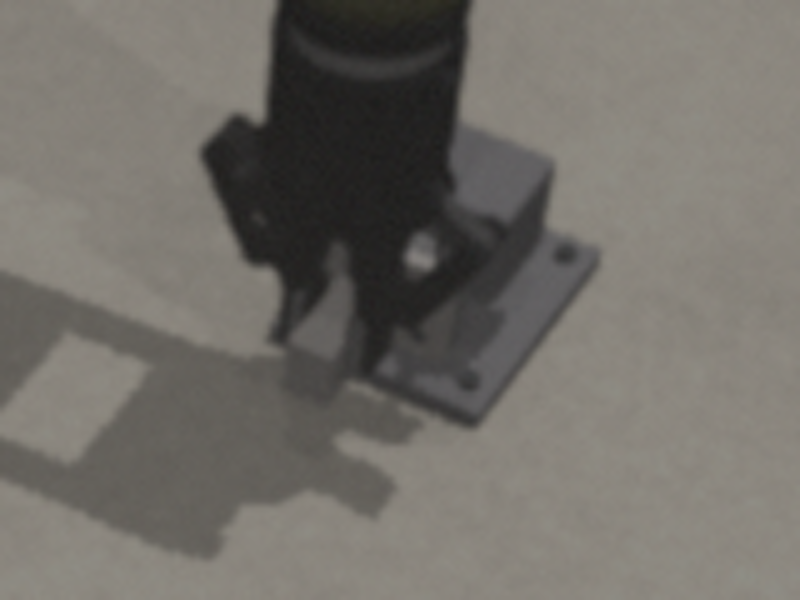

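View pics/w7.png

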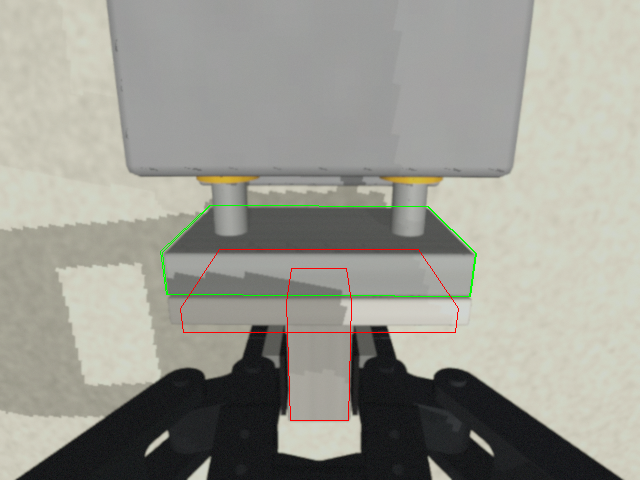

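The wrist picture shows the plate (168–470, y 297–323) still flush and square on the pad (edge at y≈296), with the rods shorter. The scene crop shows the gripper holding the bracket off the bench against the stand. Force held steady for 4 s. I'll check that the bystanders are unmoved, then hand in.

Run:
```python
from h import *
a=cv2.imread("pics/top0.png");b=capture("top")
for n,(l,t,r,d) in dict(bottle=(463,206,505,245),tray=(285,146,326,211),driver=(102,153,219,171)).items():
    print(n,np.abs(a[t:d,l:r].astype(float)-b[t:d,l:r]).mean().round(2))
s=get_state();print(s["time"],np.round(s["force"],1),s["gripper_width"]);job_done()
```

```text
bottle 8.05
tray 10.03
driver 7.55
19.35 [ 1.3 -7.8 -1.5] 20.558168514332504
the job is handed in; nothing more can be done
```

I gripped the bracket by its web, lifted it, turned it half round and pressed it onto the pad. I held it there about 4 s and handed the job in at 19.35 s, still gripping and pressing. `job_done` reports no verdict, so I can't confirm it passed.

**Last checks:**
- **Pressing:** the force stayed at about 8–9 N. The pad was back about 8 mm by the camera fit; the spring figures at that force give roughly 7–8 mm.
- **Alignment:** just before contact the bracket was within about 0.5 mm sideways, 2 mm in height and 0.003 rad of the pad. The last pictures show it flush, with no slip in the grip.
- **Grip:** the fingers were at 20.6 mm on the web with an 80 N grip setting.

**Checks that failed or disagreed:**
- **Bracket fit after contact:** it was unusable because the pad hides the plate's face. The final alignment therefore rests on the earlier fit and on the pictures.
- **Bystanders:** the before/after difference in the top picture was 8–10 grey levels over all three objects. That is similar for each and looks like a lighting or noise change, but I had no empty-bench area to compare against, so it doesn't settle the point. The arm's path did not go near them.
- **First move call:** it was refused because the rows lacked some keys. Nothing moved.

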